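Line up the drill tubes and shut the kit drawer

ROBOT

A 6-joint arm with a two-finger parallel gripper is mounted at the origin on a cart in front of the work surface, level with it; the furniture and walls round the work are solid. World frame = base frame: x ahead of the robot, y to its left, z up, the work surface at z = 0. Lengths are in m, angles in rad, forces in N, time in s.
With the tool pointing down it reaches from about 0.35 to 0.85 m from the base axis. Payload 8.1 kg.
Tool frame: the origin (TCP) lies at the very end of the fingers, on their centre line; the grasp point (between the pads) lies behind it (manip.pinch_z is the z of the grasp point in the tool frame, in m); z points along the fingers, y is the direction in which the jaws open and shut (so a half turn about z gives the same grasp; the last joint's range is limited). The gripper opens to 93 mm and grips with 3 to 60 N. Pads are 15 mm wide; open, the fingers measure 128 mm over their backs; the gripper's body (75 mm by 188 mm) begins 65 mm behind the grasp point.
Start: joints at [1.075, 0.13, 1.488, -0, 1.523, -0.085], TCP at [0.24, 0.55, 0.219] pointing down, gripper open.
Joint ranges: [-2.96, 2.96], [-0.89, 2.26], [0.02, 2.5], [-1.34, 4.48], [0, 2.73], [-2.66, 2.66]. Speed limits (rad/s): [2.39, 2.39, 2.79, 3.14, 3.14, 3.14].

INTERFACE

Orientations are given as a unit quaternion [x, y, z, w].
In Python, from workcell import manip gives the robot as it stands.
- The arm moves only by the tool move_arm, never from a script. Its argument "deltas" is a list of rows, each an object of numbers: "tx", "ty", "tz": the shift along the tool's x, y, z scaled (see below); "wx", "wy", "wz": the turn, a rotation vector about the tool's x, y, z scaled (see below). In form: [{"tx": .., "ty": .., "tz": .., "wx": .., "wy": .., "wz": ..}, ...]. A call has 1 to 20 rows; each row shifts and turns the commanded pose from where the row before left it, along the tool's axes as they then stand; what a row does not reach is not made up. The controller multiplies each number of a shift by 0.3 m and each number of a turn by 90 degrees. A row lasts 1/8 s, in which the tool goes at most 62.5 mm and 10.7 degrees, less where a joint would pass 70% of its speed; a pose out of reach is approached as far as the arm can. A call with a number of a shift or a turn outside -1 to 1 is refused whole. A call with a gripper value outside its range is refused whole. "gripper" is the closure, from 0 (fully open) to 1 (shut), set as the call begins (left out, the last holds). The fingers move at their own pace and stop on an object; "grip_force" is the grip in N (left out, the last holds). Time passes only in rows, so rows that do not move let the fingers close. It gives the time, the measured TCP pose, the force and the opening at its end, in the units of the state.
- manip.observe(): the state, without advancing time (a new reading comes with each control period).
- manip.get_image(name): name is "scene" or "top" or "wrist"; returns the picture (420x560x3 uint8, red, green, blue); there is no depth.
- manip.camera_model(name): a dict with "fov_y" (degrees; the focal length in pixels is half the picture's height over the tangent of half this angle, whatever the lens; pixels are square), "cx", "cy" (the principal point, pixels), "world_to_cam" (4x4, takes a point from world to camera coordinates); the wrist camera has in their place "T_tool_cam" (4x4, takes a point from camera to tool coordinates, whose origin is the TCP and whose axes are the flange's). Camera axes: x right, y down, z forward; pixel columns grow to the right and rows downward; lengths in m; the calibration is good to about 2 mm. A picture is of the moment at which its call begins: read the wrist's pose just before it. camera_model takes no time and is no camera call.
- manip.close_job(): hands the job in, once; it reports no verdict.
The state is a dict: "clock": time; "joint_pos": joint angles; "qd": joint speeds; "effort": joint torques, N m; "ee_pos": TCP position; "eef_rot": TCP orientation; "ft_force": force on the tool from outside, world axes, zero at the start; "moment": the same for the moment, N m; "width": finger opening in m.
Only numpy, scipy, OpenCV 4.12 (cv2) and the standard library are available. Lean on these libraries where they do the work, as an engineer would, in place of code of your own. Each camera call takes 0.05 s, during which the arm holds its last target.

TASK

The kit drawer stands pulled out with three drill tubes lying crooked on its hinged tray. Take the tray by its bar handle and tip it up so that the tubes slide down into one straight row along the fence on the far side, without touching the tubes themselves, then let the tray down flat again gently without dropping it. Then let go and push the drawer fully home, with the tubes still in their row, and leave the other things on the desk where they are.

Things in the scene. Friction and masses are not known exactly. Their poses are not given: they have to be found in the camera images.
- housing: Low grey housing of the drawer, fixed to the desk, 128 mm (x) x 344 mm (y) x 72 mm high, open at its -y end. Origin: centre of its underside, on the desk. Its x axis points away from the robot, its -y axis is the way the drawer opens (to the robot's right). It stands turned by up to about 0.1 rad. A tall fixed divider closes the desk's left edge, about 0.44 m to the left of the robot's axis: keep the arm clear of it.
- drawer (a joint): How far the drawer is pulled out, in m: 0 fully home (front panel flush with the housing's open end, against a stop), up to 0.36; starts at about 0.345. It runs along the housing's y axis and closes towards +y. Moving it takes about 3 N plus 6 N per m/s; it stays where it is left. 0.7 kg without the tray.
- drawer_front (a point): Centre of the outer face of the drawer's upright front panel (the face looks to the housing's -y). The panel is flat, 122 mm wide (x), 10 mm thick, from 6 to 64 mm above the desk; this point is 35 mm above the desk. Push here towards +y.
- tray (a joint): Tilt of the tray, in rad: 0 lying flat on the drawer's bed, up to 0.7. It is hinged along its far (+x) edge; lifting the handle on its near (-x) edge tips it towards the fence. The tray weighs about 0.28 kg, has a slightly damped hinge and falls back when let go. The tubes begin to slide at a tilt of 0.22 to 0.33 rad.
- tray_hinge (a point): Middle of the tray's hinge line, at its far lower edge, 14 mm above the desk; the hinge line runs along the housing's y axis. The tray is 96 mm wide (x) and 320 mm long (y); its floor is 4 mm thick.
- tray_handle (a point): Middle of the round bar of the tray's arched handle, 10 mm thick, 100 mm long along the housing's y axis, above the tray's near edge; with the tray flat its centre is 57 mm above the desk, 97 mm nearer the robot than the hinge line and 43 mm above it. 27 mm of air lies between the bar and the near rim under it. It can be pinched across x from above; as it is round it can turn between the fingers.
- fence_face (a point): Middle of the foot of the fence: on the inner face of the tray's far wall (5 mm thick, 20 mm high above the floor) at the floor's top. Turns with the tray: x away from the robot, normal to the fence; y along the fence. The open floor before it is 86 mm wide (x) and 312 mm long (y). The near wall is 10 mm, the end walls 12 mm above the floor. A tube flush at the fence has its origin 7 mm from the face.
- tube_1: Square-section drill tube with a coloured cap on one end (the caps do not matter), 15 x 89 x 14 mm, lying flat and loose on the tray. Origin: centre of its underside; its y axis runs along its length. About 20 g.
- tube_2: Square-section drill tube with a coloured cap on one end (the caps do not matter), 15 x 89 x 14 mm, lying flat and loose on the tray. Origin: centre of its underside; its y axis runs along its length. About 20 g.
- tube_3: Square-section drill tube with a coloured cap on one end (the caps do not matter), 15 x 89 x 14 mm, lying flat and loose on the tray. Origin: centre of its underside; its y axis runs along its length. About 20 g.
- pen: Bystander, leave alone: marker pen, 17 x 135 x 16 mm, lying on the desk to the right of the drawer. Origin: centre of its underside.
- usb: Bystander, leave alone: USB stick, 18 x 56 x 9 mm, lying on the desk to the right of the drawer. Origin: centre of its underside.
- hex_keys: Bystander, leave alone: hex key set, 33 x 97 x 21 mm, lying on the desk behind the housing on the left. Origin: centre of its underside.

How it is judged:
By the outcome, as a careful person would: the job done as asked, in the order asked, and still so for the second after the job is handed in, with the robot touching nothing.
It also fails if it takes over 58 s, if anything falls off the work surface, if the arm or the gripper's body presses on something with over 40 N, if the wrist force passes 120 N, or if a joint passes its speed limit or range.

## Working session

There is one attempt and no reset: what is moved stays moved. The work goes in short steps, Python scripts to look and compute and a tool call to move; the robot and the scene stay as the last step left them, time stands still between calls to the robot, and variables do not carry over. Pictures are saved under pics/ and viewed, and the job is handed in when it is done.

Besides the shell and the picture viewer there is one more tool, called as a command line: name --argument value ..., lists and objects as JSON in quotes. move_arm: Moves the arm, as the interface text tells. Shifts and turns lie within -1 to 1; 1 stands for 0.3 m of shift or 90 degrees of turn. Its arguments: {"type":"object","properties":{"deltas":{"type":"array"},"gripper":{"type":"number"},"grip_force":{"type":"number"}},"required":["deltas"]}

```bash
mkdir -p pics
cat > h.py <<'E'
import numpy as np, cv2
from workcell import manip
def shot(n,f):
    im=manip.get_image(n); cv2.imwrite('pics/'+f,im[:,:,::-1]); return im
def K(n):
    c=manip.camera_model(n); f=210/np.tan(np.radians(c['fov_y'])/2); return c,f
def ray(n,u,v,z):
    c,f=K(n); T=np.linalg.inv(np.array(c['world_to_cam'])); d=T[:3,:3]@np.array([(u-c['cx'])/f,(v-c['cy'])/f,1]); o=T[:3,3]
    return o+d*(z-o[2])/d[2]
def proj(n,p):
    c,f=K(n); q=np.array(c['world_to_cam'])@np.append(p,1); return f*q[0]/q[2]+c['cx'],f*q[1]/q[2]+c['cy']
E
python3 - <<'E'
from h import *
shot('top','top0.png');shot('scene','scene0.png')
print(manip.camera_model('top'),manip.pinch_z,manip.observe())
print(manip.camera_model('scene'))
E
```

```text
{'fov_y': 48.50915286974422, 'cx': 283.1896905662744, 'cy': 216.07246524184112, 'world_to_cam': array([[-2.20388347e-02, -9.99755413e-01, -1.84481909e-03,
        -1.60084010e-01],
       [-9.94458661e-01,  2.21117227e-02, -1.02776671e-01,
         5.78959327e-01],
       [ 1.02792326e-01, -4.30481758e-04, -9.94702746e-01,
         1.28209427e+00],
       [ 0.00000000e+00,  0.00000000e+00,  0.00000000e+00,
         1.00000000e+00]])} -0.0188 {'clock': 0.1, 'joint_pos': array([ 1.07458838e+00,  1.31084977e-01,  1.48912743e+00,  2.21131858e-05,
        1.52304448e+00, -8.53685139e-02]), 'qd': array([ 0.00084577, -0.00085166, -0.00266567,  0.00111647, -0.00119189,
       -0.00046306]), 'effort': array([ 7.60066232e-04, -5.61347222e+01, -4.93092334e+01,  7.69500481e-02,
        2.93407543e-02, -1.50141710e-05]), 'ee_pos': array([0.23933807, 0.54964087, 0.21771636]), 'eef_rot': array([ 2.03978526e-01,  9.78975009e-01, -7.94015912e-04, -2.49153755e-04]), 'ft_force': array([ 0.35087178,  0.18344063, -0.68410668]), 'moment': array([-0.07824954, -0.00929818, -0.02616291]), 'width': 0.09293691158493922}
{'fov_y': 48.85228703432154, 'cx': 280.18771636668305, 'cy': 201.9444124332474, 'world_to_cam': array([[ 0.68253033, -0.7305037 ,  0.02273085, -0.50497751],
       [-0.45210103, -0.44643919, -0.7722025 ,  0.22219482],
       [ 0.57424473,  0.51677499, -0.63496977,  0.91741261],
       [ 0.        ,  0.        ,  0.        ,  1.        ]])}
```

View pics/top0.png

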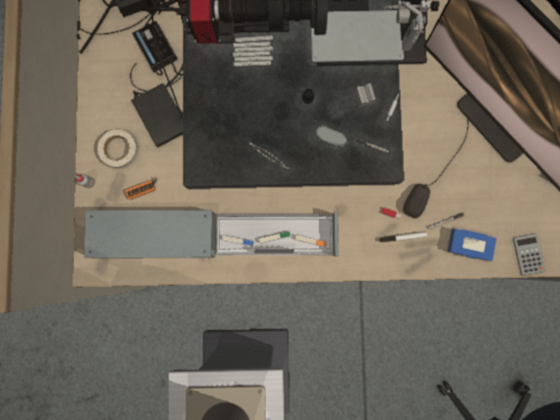

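View pics/scene0.png

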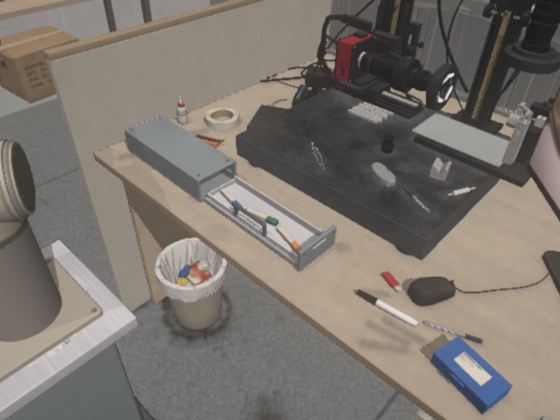

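The top view shows the housing at about (85-212, 210-258) and the open drawer reaching right to its front panel at about (336, 235). The tubes lie near (236, 240), (272, 237) and (308, 240), and the handle is at the near edge around (275, 250). The arm itself isn't in view.

Run:
```python
from h import *
t=cv2.imread('pics/top0.png')[195:275,195:355]; cv2.imwrite('pics/topc.png',cv2.resize(t,None,fx=5,fy=5,interpolation=cv2.INTER_CUBIC))
t=cv2.imread('pics/scene0.png')[165:275,190:345]; cv2.imwrite('pics/scc.png',cv2.resize(t,None,fx=5,fy=5,interpolation=cv2.INTER_CUBIC))
for n in('top','scene'): print(n,proj(n,[.24,.55,.22]),proj(n,[0,0,0]),proj(n,[.24,.44,.2]), proj(n,[.4,.44,0]))
for p in[(78,285),(10,310),(75,190)]: print(ray('top',*p,0))
```

```text
top (np.float64(-23.468537612052614), np.float64(357.41090000167003)) (np.float64(224.9939048919645), np.float64(426.5431600208251)) (np.float64(28.343696657345646), np.float64(354.707763563312)) (np.float64(68.72024603846538), np.float64(283.32581070029744))
scene (np.float64(-4.212164728574066), np.float64(85.65745464324434)) (np.float64(25.675994433566274), np.float64(313.9319434854374)) (np.float64(16.893048429550277), np.float64(107.04360723922655)) (np.float64(94.02729233341563), np.float64(149.7755997729326))
[0.39471185 0.41353432 0.        ]
[0.32899998 0.6039687  0.        ]
[0.66768418 0.42856504 0.        ]
```

View pics/topc.png

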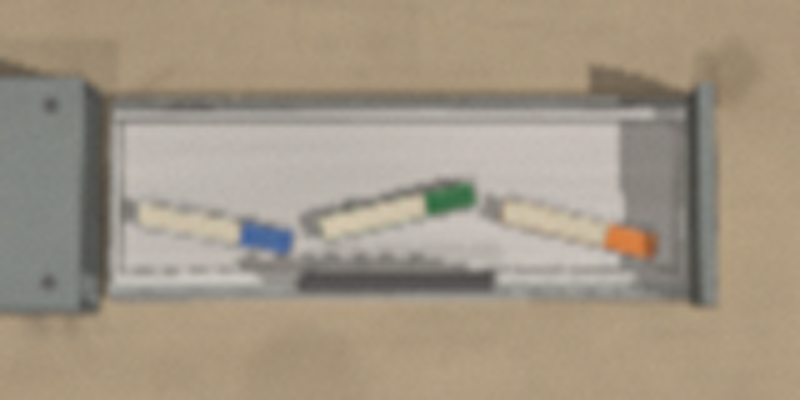

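View pics/scc.png

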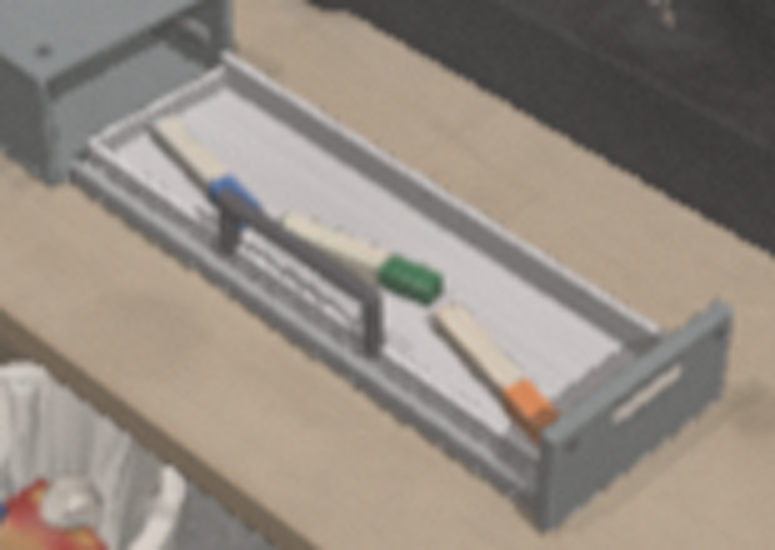

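Run:
```python
from h import *
T=lambda x,y:(195+(x+.5)/5-.5,195+(y+.5)/5-.5)
S=lambda x,y:(190+(x+.5)/5-.5,165+(y+.5)/5-.5)
def tri(a,b):
    A=[];B=[]
    for n,p in(('top',a),('scene',b)):
        c,f=K(n);W=np.linalg.inv(np.array(c['world_to_cam']));d=W[:3,:3]@np.array([(p[0]-c['cx'])/f,(p[1]-c['cy'])/f,1]);d/=np.linalg.norm(d)
        P=np.eye(3)-np.outer(d,d);A.append(P);B.append(P@W[:3,3])
    return np.linalg.solve(sum(A),sum(B))
print('handle L top',ray('top',*T(298,280),.057),'R',ray('top',*T(494,280),.057),'mid',ray('top',*T(396,280),.057))
print('handle scene',ray('scene',*S(228,200),.057),ray('scene',*S(376,292),.057))
print('tri',tri(T(298,280),S(226,200)),tri(T(494,280),S(378,294)))
print('front outer top edge',ray('top',*T(716,86),.064),ray('top',*T(716,303),.064))
print('front scene',ray('scene',*S(730,305),.064),ray('scene',*S(547,432),.064))
print('fence inner top',ray('top',*T(125,122),.038),ray('top',*T(685,122),.038))
# housing top corners full image
t=cv2.imread('pics/top0.png')
g=cv2.cvtColor(t,cv2.COLOR_BGR2HSV); 
m=((g[:,:,0]>80)&(g[:,:,0]<115)&(g[:,:,1]>15)).astype(np.uint8); m[:195]=0;m[275:]=0;m[:,:75]=0;m[:,216:]=0
cs,_=cv2.findContours(m,0,2);c=max(cs,key=cv2.contourArea);r=cv2.minAreaRect(c);print(r);
for p in cv2.boxPoints(r):print(p,ray('top',*p,.072))
print('pen/usb',ray('top',378,240,.01),ray('top',388,212,.005), ray('top',400,240,.01))
```

```text
handle L top [ 0.47930371 -0.09149012  0.057     ] R [ 0.47693529 -0.198669    0.057     ] mid [ 0.47811941 -0.1450837   0.057     ]
handle scene [ 0.47627479 -0.09741037  0.057     ] [ 0.47907425 -0.19377033  0.057     ]
tri [ 0.47974311 -0.0913762   0.05140392] [ 0.47648866 -0.19826301  0.06031188]
front outer top edge [ 0.58017518 -0.32283343  0.064     ] [ 0.46160855 -0.31879115  0.064     ]
front scene [ 0.57931816 -0.31934709  0.064     ] [ 0.46121625 -0.31293059  0.064     ]
fence inner top [0.57014095 0.0050419  0.038     ] [ 0.56318618 -0.30790838  0.038     ]Traceback (most recent call last):
  File "<stdin>", line 20, in <module>
ValueError: max() iterable argument is empty
```

move_arm --deltas '[{"tx": -0.05, "ty": -0.115}, {"tx": -0.05, "ty": -0.115}, {"tx": -0.05, "ty": -0.115}, {"tx": -0.05, "ty": -0.115}, {"tx": -0.096, "ty": -0.095}, {"tx": -0.096, "ty": -0.095}, {"tx": -0.096, "ty": -0.095}, {"tx": -0.096, "ty": -0.095}]' --gripper 0.6

```text
schema error: expected keys tx, ty, tz, wx, wy, wz
```

move_arm --deltas '[{"tx": -0.09, "ty": -0.083}, {"tx": -0.09, "ty": -0.083}, {"tx": -0.09, "ty": -0.083}, {"tx": -0.09, "ty": -0.083}, {"tx": -0.09, "ty": -0.083}, {"tx": -0.09, "ty": -0.083}, {"tx": -0.09, "ty": -0.083}, {"tx": -0.09, "ty": -0.083}, {"tx": -0.09, "ty": -0.083}, {"tx": -0.09, "ty": -0.083}, {"tx": -0.09, "ty": -0.083}, {"tx": -0.09, "ty": -0.083}, {"wz": 0.0945}, {"wz": 0.0945}, {"wz": 0.0945}, {"wz": 0.0945}, {"wz": 0.0945}, {"wz": 0.0945}, {"wz": 0.0945}, {"wz": 0.0945}]'

```text
schema error: expected keys tx, ty, tz, wx, wy, wz
```

All six keys are required, so I'll resend the same moves with them filled in.

move_arm --deltas '[{"tx": -0.05, "ty": -0.115, "tz": 0, "wx": 0, "wy": 0, "wz": 0}, {"tx": -0.05, "ty": -0.115, "tz": 0, "wx": 0, "wy": 0, "wz": 0}, {"tx": -0.05, "ty": -0.115, "tz": 0, "wx": 0, "wy": 0, "wz": 0}, {"tx": -0.05, "ty": -0.115, "tz": 0, "wx": 0, "wy": 0, "wz": 0}, {"tx": -0.096, "ty": -0.095, "tz": 0, "wx": 0, "wy": 0, "wz": 0}, {"tx": -0.096, "ty": -0.095, "tz": 0, "wx": 0, "wy": 0, "wz": 0}, {"tx": -0.096, "ty": -0.095, "tz": 0, "wx": 0, "wy": 0, "wz": 0}, {"tx": -0.096, "ty": -0.095, "tz": 0, "wx": 0, "wy": 0, "wz": 0}]' --gripper 0.6

```text
clock: 1.1
ee_pos: [0.2996, 0.2478, 0.2183]
eef_rot: [0.204, 0.979, -0.0, -0.0]
ft_force: [0.2, 0.0, -0.1]
width: 0.0371
```

move_arm --deltas '[{"tx": -0.09, "ty": -0.083, "tz": 0, "wx": 0, "wy": 0, "wz": 0}, {"tx": -0.09, "ty": -0.083, "tz": 0, "wx": 0, "wy": 0, "wz": 0}, {"tx": -0.09, "ty": -0.083, "tz": 0, "wx": 0, "wy": 0, "wz": 0}, {"tx": -0.09, "ty": -0.083, "tz": 0, "wx": 0, "wy": 0, "wz": 0}, {"tx": -0.09, "ty": -0.083, "tz": 0, "wx": 0, "wy": 0, "wz": 0}, {"tx": -0.09, "ty": -0.083, "tz": 0, "wx": 0, "wy": 0, "wz": 0}, {"tx": -0.09, "ty": -0.083, "tz": 0, "wx": 0, "wy": 0, "wz": 0}, {"tx": -0.09, "ty": -0.083, "tz": 0, "wx": 0, "wy": 0, "wz": 0}, {"tx": -0.09, "ty": -0.083, "tz": 0, "wx": 0, "wy": 0, "wz": 0}, {"tx": -0.09, "ty": -0.083, "tz": 0, "wx": 0, "wy": 0, "wz": 0}, {"tx": -0.09, "ty": -0.083, "tz": 0, "wx": 0, "wy": 0, "wz": 0}, {"tx": -0.09, "ty": -0.083, "tz": 0, "wx": 0, "wy": 0, "wz": 0}, {"tx": 0, "ty": 0, "tz": 0, "wx": 0, "wy": 0, "wz": 0.0945}, {"tx": 0, "ty": 0, "tz": 0, "wx": 0, "wy": 0, "wz": 0.0945}, {"tx": 0, "ty": 0, "tz": 0, "wx": 0, "wy": 0, "wz": 0.0945}, {"tx": 0, "ty": 0, "tz": 0, "wx": 0, "wy": 0, "wz": 0.0945}, {"tx": 0, "ty": 0, "tz": 0, "wx": 0, "wy": 0, "wz": 0.0945}, {"tx": 0, "ty": 0, "tz": 0, "wx": 0, "wy": 0, "wz": 0.0945}, {"tx": 0, "ty": 0, "tz": 0, "wx": 0, "wy": 0, "wz": 0.0945}, {"tx": 0, "ty": 0, "tz": 0, "wx": 0, "wy": 0, "wz": 0.0945}]'

```text
clock: 3.6
ee_pos: [0.477, -0.1541, 0.2181]
eef_rot: [0.718, 0.696, -0.0, -0.0]
ft_force: [0.8, 0.4, -0.1]
width: 0.0369
```

Run:
```python
from h import *
from scipy.spatial.transform import Rotation as R
o=manip.observe(); print(o['joint_pos'],o['ee_pos'],R.from_quat(o['eef_rot']).as_matrix().round(3))
w=shot('wrist','w1.png'); print(manip.camera_model('wrist'))
```

```text
[-4.14803620e-01 -1.38102369e-01  1.75693704e+00 -4.13609179e-06
  1.52373380e+00 -3.82387006e-01] [ 0.47697149 -0.15409379  0.21812585] [[ 0.032  0.999 -0.001]
 [ 0.999 -0.032  0.   ]
 [ 0.    -0.001 -1.   ]]
{'fov_y': 58.66515830872514, 'cx': 276.9848307767568, 'cy': 210.67634351356773, 'T_tool_cam': array([[ 8.19254895e-04, -9.68156907e-01, -2.50342829e-01,
         6.83651712e-02],
       [ 9.99999592e-01,  8.88340355e-04, -1.62969676e-04,
        -6.09313991e-04],
       [ 3.80169855e-04, -2.50342593e-01,  9.68157240e-01,
        -1.64924670e-01],
       [ 0.00000000e+00,  0.00000000e+00,  0.00000000e+00,
         1.00000000e+00]])}
```

View pics/w1.png

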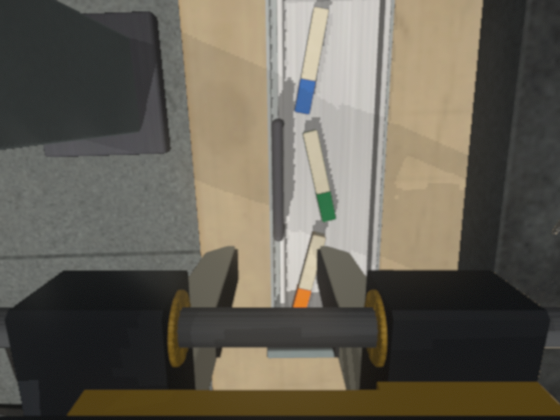

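The wrist picture shows the dark bar upright from (278,120) to (278,240), between the fingertips' columns. The three tubes are to its right. I'll compute the bar position from this view.

```bash
cat >> h.py <<'E'
from scipy.spatial.transform import Rotation as R
def wray(o,u,v,z):
    c=manip.camera_model('wrist');f=210/np.tan(np.radians(c['fov_y'])/2);T=np.array(c['T_tool_cam'])
    Rm=R.from_quat(o['eef_rot']).as_matrix();d=Rm@T[:3,:3]@np.array([(u-c['cx'])/f,(v-c['cy'])/f,1]);p=o['ee_pos']+Rm@T[:3,3]
    return p+d*(z-p[2])/d[2]
E
python3 - <<'E'
from h import *
o=manip.observe()
im=cv2.imread('pics/w1.png').astype(int); g=im.sum(2)
for v in(130,160,190,220,235): 
    r=np.where(g[v,266:292]<230)[0]+266; print(v,r.min(),r.max(),wray(o,r.mean(),v,.057).round(4), [wray(o,x,v,.057)[0].round(4) for x in (r.min(),r.max())])
for p in[(278,119),(278,241)]:print(wray(o,*p,.057))
for p in[(268,348),(334,348),(268,354),(334,354)]:print(wray(o,*p,.064))
# fence inner top
for p in[(381,20),(369,280)]:print(wray(o,*p,.038))
E
```

```text
130 280 281 [ 0.4814 -0.099   0.057 ] [np.float64(0.481), np.float64(0.4818)]
160 273 281 [ 0.4774 -0.1245  0.057 ] [np.float64(0.4739), np.float64(0.4809)]
190 281 281 [ 0.4799 -0.1512  0.057 ] [np.float64(0.4799), np.float64(0.4799)]Traceback (most recent call last):
  File "<stdin>", line 5, in <module>
    return umr_minimum(a, axis, None, out, keepdims, initial, where)
ValueError: zero-size array to reduction operation minimum which has no identity
```

move_arm --deltas '[{"tx": 0, "ty": 0, "tz": 0.075, "wx": 0, "wy": 0, "wz": 0}, {"tx": 0, "ty": 0, "tz": 0.09, "wx": 0, "wy": 0, "wz": 0}, {"tx": 0, "ty": 0, "tz": 0.09, "wx": 0, "wy": 0, "wz": 0}, {"tx": 0, "ty": 0, "tz": 0.09, "wx": 0, "wy": 0, "wz": 0}, {"tx": 0, "ty": 0, "tz": 0.09, "wx": 0, "wy": 0, "wz": 0}, {"tx": 0, "ty": 0, "tz": 0.06, "wx": 0, "wy": 0, "wz": 0}, {"tx": 0, "ty": 0, "tz": 0.05, "wx": 0, "wy": 0, "wz": 0}, {"tx": 0, "ty": 0, "tz": 0.04, "wx": 0, "wy": 0, "wz": 0}, {"tx": 0, "ty": 0, "tz": 0, "wx": 0, "wy": 0, "wz": 0}]'

```text
clock: 4.78
ee_pos: [0.4768, -0.154, 0.0424]
eef_rot: [0.717, 0.697, -0.0, -0.001]
ft_force: [0.1, -0.3, 0.1]
width: 0.0376
```

Run:
```python
from h import *
shot('wrist','w2.png'); t=shot('scene','s2.png')[120:320,150:430,::-1]; cv2.imwrite('pics/s2c.png',cv2.resize(t,None,fx=2.5,fy=2.5))
```

```text
(no output)
```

View pics/w2.png

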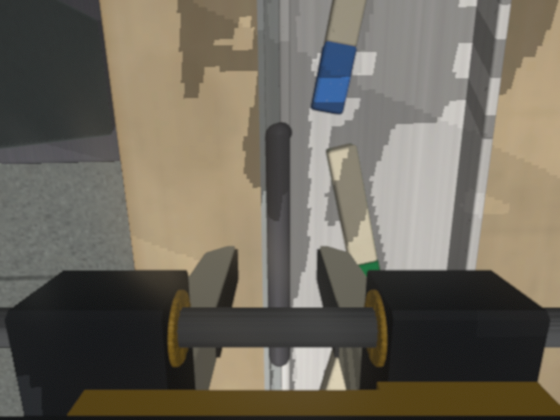

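View pics/s2c.png

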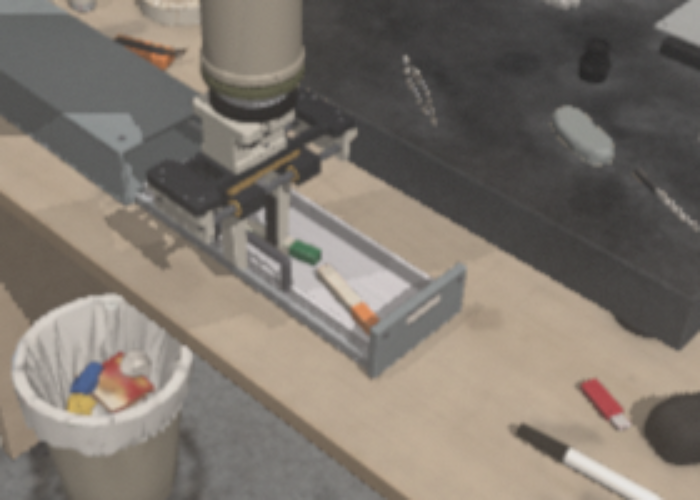

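The bar at column 279 is centred between the fingers (columns 237 and 317), clear of the tubes. I'll close on it.

move_arm --deltas '[{"tx": 0, "ty": 0, "tz": 0, "wx": 0, "wy": 0, "wz": 0}, {"tx": 0, "ty": 0, "tz": 0, "wx": 0, "wy": 0, "wz": 0}, {"tx": 0, "ty": 0, "tz": 0, "wx": 0, "wy": 0, "wz": 0}, {"tx": 0, "ty": 0, "tz": 0, "wx": 0, "wy": 0, "wz": 0}]' --gripper 1 --grip_force 20

```text
clock: 5.38
ee_pos: [0.4774, -0.1543, 0.0434]
eef_rot: [0.717, 0.697, 0.0, 0.0]
ft_force: [-1.0, 0.1, 2.4]
width: 0.0094
```

move_arm --deltas '[{"tx": 0, "ty": 0.0053, "tz": -0.0106, "wx": 0, "wy": 0, "wz": 0}, {"tx": 0, "ty": 0.0053, "tz": -0.0106, "wx": 0, "wy": 0, "wz": 0}, {"tx": 0, "ty": 0.0053, "tz": -0.0106, "wx": 0, "wy": 0, "wz": 0}, {"tx": 0, "ty": 0.0063, "tz": -0.0099, "wx": 0, "wy": 0, "wz": 0}, {"tx": 0, "ty": 0.0063, "tz": -0.0099, "wx": 0, "wy": 0, "wz": 0}, {"tx": 0, "ty": 0.0063, "tz": -0.0099, "wx": 0, "wy": 0, "wz": 0}, {"tx": 0, "ty": 0.0054, "tz": -0.007, "wx": 0, "wy": 0, "wz": 0}, {"tx": 0, "ty": 0.0054, "tz": -0.007, "wx": 0, "wy": 0, "wz": 0}, {"tx": 0, "ty": 0.0054, "tz": -0.007, "wx": 0, "wy": 0, "wz": 0}, {"tx": 0, "ty": 0.0054, "tz": -0.007, "wx": 0, "wy": 0, "wz": 0}]'

```text
clock: 6.62
ee_pos: [0.4934, -0.1546, 0.0701]
eef_rot: [0.717, 0.697, -0.001, -0.001]
ft_force: [-7.5, -1.3, 2.2]
width: 0.0091
```

Run:
```python
from h import *
shot('wrist','w3.png'); t=shot('scene','s3.png')[120:320,150:430,::-1]; cv2.imwrite('pics/s3c.png',cv2.resize(t,None,fx=2.5,fy=2.5)); print(manip.observe()['moment'])
```

```text
[-0.10824204  1.4885344   0.00383029]
```

View pics/s3c.png

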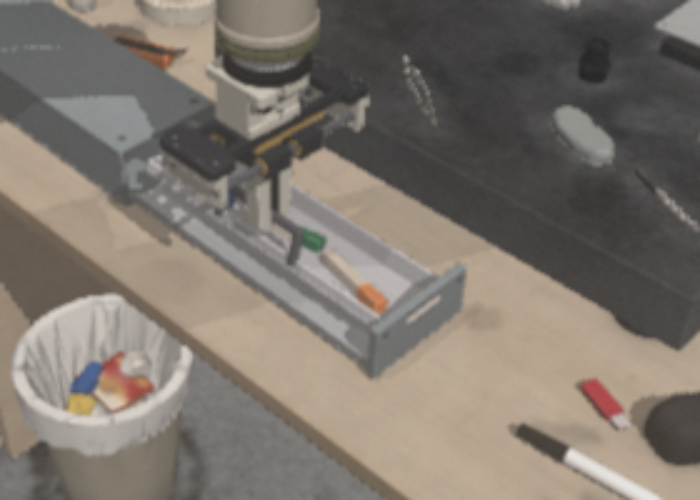

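View pics/w3.png

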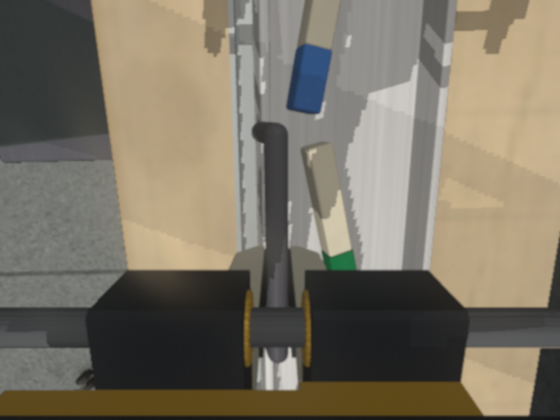

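The tray is up about 0.3 rad, and the tubes haven't slid yet. I'll carry on slowly to about 0.55.

move_arm --deltas '[{"tx": 0, "ty": 0.0045, "tz": -0.0052, "wx": 0, "wy": 0, "wz": 0}, {"tx": 0, "ty": 0.0045, "tz": -0.0052, "wx": 0, "wy": 0, "wz": 0}, {"tx": 0, "ty": 0.0045, "tz": -0.0052, "wx": 0, "wy": 0, "wz": 0}, {"tx": 0, "ty": 0.0045, "tz": -0.0052, "wx": 0, "wy": 0, "wz": 0}, {"tx": 0, "ty": 0.0045, "tz": -0.0052, "wx": 0, "wy": 0, "wz": 0}, {"tx": 0, "ty": 0.0052, "tz": -0.0048, "wx": 0, "wy": 0, "wz": 0}, {"tx": 0, "ty": 0.0052, "tz": -0.0048, "wx": 0, "wy": 0, "wz": 0}, {"tx": 0, "ty": 0.0052, "tz": -0.0048, "wx": 0, "wy": 0, "wz": 0}, {"tx": 0, "ty": 0.0052, "tz": -0.0048, "wx": 0, "wy": 0, "wz": 0}, {"tx": 0, "ty": 0.0052, "tz": -0.0048, "wx": 0, "wy": 0, "wz": 0}, {"tx": 0, "ty": 0.0045, "tz": -0.0035, "wx": 0, "wy": 0, "wz": 0}, {"tx": 0, "ty": 0.0045, "tz": -0.0035, "wx": 0, "wy": 0, "wz": 0}, {"tx": 0, "ty": 0.0045, "tz": -0.0035, "wx": 0, "wy": 0, "wz": 0}, {"tx": 0, "ty": 0, "tz": 0, "wx": 0, "wy": 0, "wz": 0}, {"tx": 0, "ty": 0, "tz": 0, "wx": 0, "wy": 0, "wz": 0}]'

```text
clock: 8.6
ee_pos: [0.5128, -0.155, 0.0891]
eef_rot: [0.717, 0.697, 0.0, -0.0]
ft_force: [-6.7, 1.1, 5.5]
width: 0.0092
```

Run:
```python
from h import *
shot('wrist','w4.png'); t=shot('scene','s4.png')[120:320,150:430,::-1]; cv2.imwrite('pics/s4c.png',cv2.resize(t,None,fx=2.5,fy=2.5)); print(manip.observe()['moment'])
```

```text
[0.08528351 1.32227857 0.07300808]
```

View pics/s4c.png

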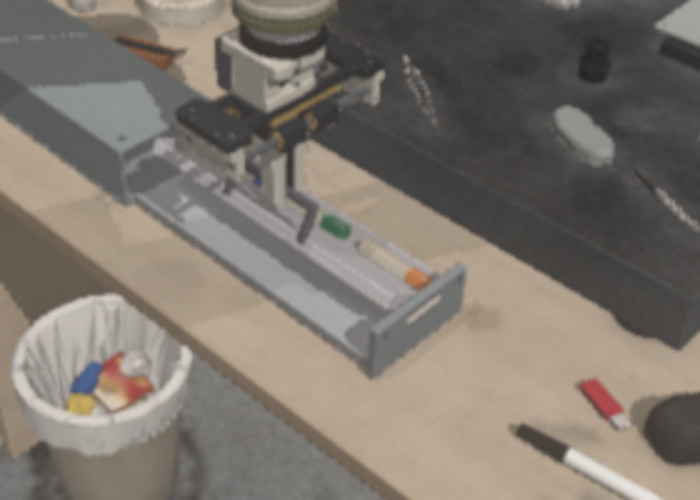

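View pics/w4.png

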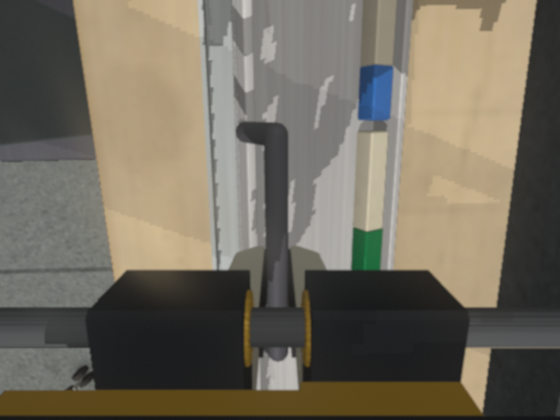

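In the wrist view the blue and green tubes are at the fence in line (columns 375 and 367). The scene view shows the orange tube near the fence too, so I'll check it in the top view.

Run:
```python
from h import *
t=shot('top','t4.png')[195:275,195:355,::-1]; cv2.imwrite('pics/t4c.png',cv2.resize(t,None,fx=5,fy=5,interpolation=cv2.INTER_CUBIC))
t=cv2.imread('pics/s4.png')[190:260,260:345]; cv2.imwrite('pics/s4d.png',cv2.resize(t,None,fx=8,fy=8,interpolation=cv2.INTER_CUBIC))
```

```text
(no output)
```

View pics/t4c.png

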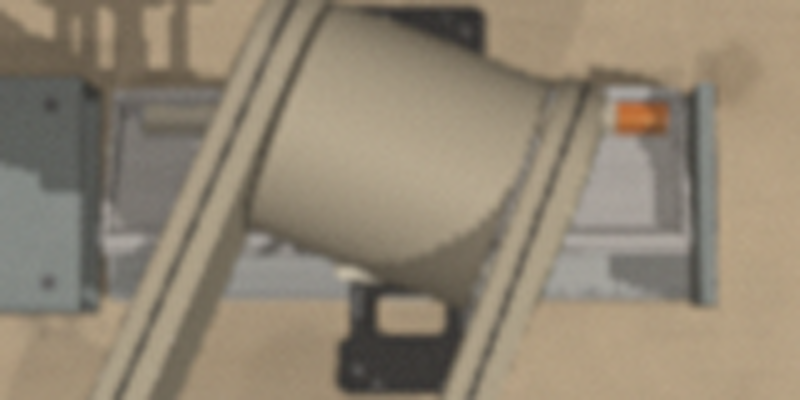

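View pics/s4d.png

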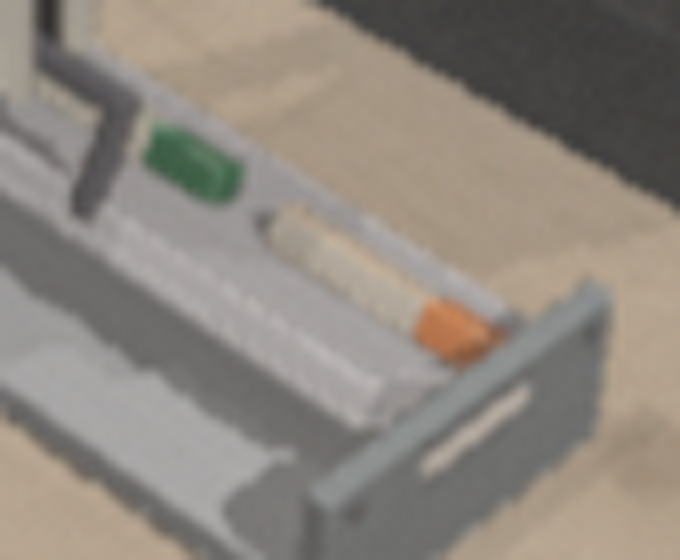

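All three tubes are flush along the fence. Next I'll lower the tray back along the reverse path, slowing down near the end.

move_arm --deltas '[{"tx": 0, "ty": -0.0045, "tz": 0.0035, "wx": 0, "wy": 0, "wz": 0}, {"tx": 0, "ty": -0.0045, "tz": 0.0035, "wx": 0, "wy": 0, "wz": 0}, {"tx": 0, "ty": -0.0045, "tz": 0.0035, "wx": 0, "wy": 0, "wz": 0}, {"tx": 0, "ty": -0.0052, "tz": 0.0048, "wx": 0, "wy": 0, "wz": 0}, {"tx": 0, "ty": -0.0052, "tz": 0.0048, "wx": 0, "wy": 0, "wz": 0}, {"tx": 0, "ty": -0.0052, "tz": 0.0048, "wx": 0, "wy": 0, "wz": 0}, {"tx": 0, "ty": -0.0052, "tz": 0.0048, "wx": 0, "wy": 0, "wz": 0}, {"tx": 0, "ty": -0.0052, "tz": 0.0048, "wx": 0, "wy": 0, "wz": 0}, {"tx": 0, "ty": -0.0045, "tz": 0.0052, "wx": 0, "wy": 0, "wz": 0}, {"tx": 0, "ty": -0.0045, "tz": 0.0052, "wx": 0, "wy": 0, "wz": 0}, {"tx": 0, "ty": -0.0045, "tz": 0.0052, "wx": 0, "wy": 0, "wz": 0}, {"tx": 0, "ty": -0.0045, "tz": 0.0052, "wx": 0, "wy": 0, "wz": 0}, {"tx": 0, "ty": -0.0045, "tz": 0.0052, "wx": 0, "wy": 0, "wz": 0}, {"tx": 0, "ty": -0.0054, "tz": 0.007, "wx": 0, "wy": 0, "wz": 0}, {"tx": 0, "ty": -0.0054, "tz": 0.007, "wx": 0, "wy": 0, "wz": 0}, {"tx": 0, "ty": -0.0054, "tz": 0.007, "wx": 0, "wy": 0, "wz": 0}, {"tx": 0, "ty": -0.0054, "tz": 0.007, "wx": 0, "wy": 0, "wz": 0}]'

```text
clock: 10.88
ee_pos: [0.4875, -0.1544, 0.0622]
eef_rot: [0.717, 0.697, -0.0, -0.0]
ft_force: [-7.6, 0.1, 5.7]
width: 0.0089
```

move_arm --deltas '[{"tx": 0, "ty": -0.0047, "tz": 0.0074, "wx": 0, "wy": 0, "wz": 0}, {"tx": 0, "ty": -0.0047, "tz": 0.0074, "wx": 0, "wy": 0, "wz": 0}, {"tx": 0, "ty": -0.0047, "tz": 0.0074, "wx": 0, "wy": 0, "wz": 0}, {"tx": 0, "ty": -0.0047, "tz": 0.0074, "wx": 0, "wy": 0, "wz": 0}, {"tx": 0, "ty": -0.0032, "tz": 0.0063, "wx": 0, "wy": 0, "wz": 0}, {"tx": 0, "ty": -0.0032, "tz": 0.0063, "wx": 0, "wy": 0, "wz": 0}, {"tx": 0, "ty": -0.0032, "tz": 0.0063, "wx": 0, "wy": 0, "wz": 0}, {"tx": 0, "ty": -0.002, "tz": 0.004, "wx": 0, "wy": 0, "wz": 0}, {"tx": 0, "ty": -0.002, "tz": 0.004, "wx": 0, "wy": 0, "wz": 0}, {"tx": 0, "ty": -0.002, "tz": 0.004, "wx": 0, "wy": 0, "wz": 0}, {"tx": 0, "ty": 0, "tz": 0, "wx": 0, "wy": 0, "wz": 0}, {"tx": 0, "ty": 0, "tz": 0, "wx": 0, "wy": 0, "wz": 0}]'

```text
clock: 12.38
ee_pos: [0.4775, -0.1543, 0.0436]
eef_rot: [0.717, 0.697, -0.0, 0.0]
ft_force: [-4.5, 0.4, 2.7]
width: 0.0092
```

Run:
```python
from h import *
shot('wrist','w5.png'); t=shot('scene','s5.png')[150:290,180:350,::-1]; cv2.imwrite('pics/s5c.png',cv2.resize(t,None,fx=4,fy=4,interpolation=cv2.INTER_CUBIC)); print(manip.observe()['moment'])
```

```text
[-0.19757572  0.77555099  0.00427384]
```

View pics/s5c.png

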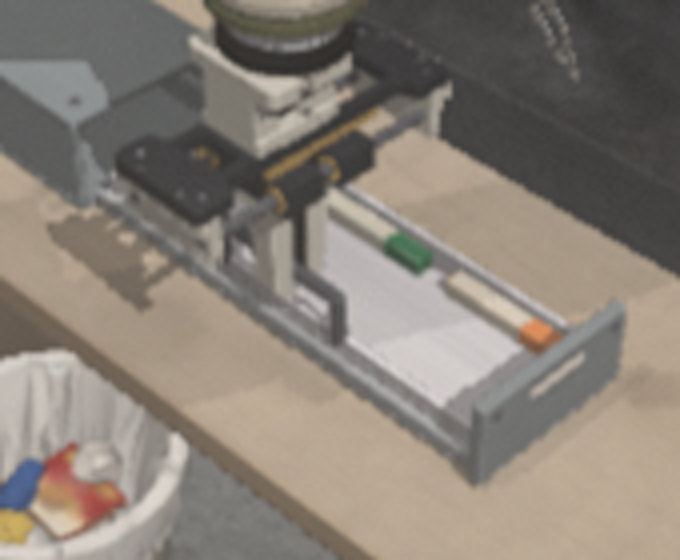

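View pics/w5.png

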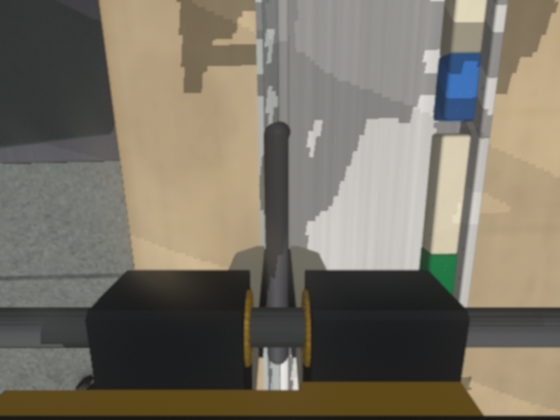

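The tray is flat again, with height and x back at the values they had when I gripped. The tubes are still in their row. Now I'll open and lift.

move_arm --deltas '[{"tx": 0, "ty": 0, "tz": 0.002, "wx": 0, "wy": 0, "wz": 0}, {"tx": 0, "ty": 0, "tz": 0, "wx": 0, "wy": 0, "wz": 0}, {"tx": 0, "ty": 0, "tz": 0, "wx": 0, "wy": 0, "wz": 0}, {"tx": 0, "ty": 0, "tz": 0, "wx": 0, "wy": 0, "wz": 0}]' --gripper 0.6

```text
clock: 12.98
ee_pos: [0.4776, -0.1542, 0.0429]
eef_rot: [0.717, 0.697, 0.0, 0.0]
ft_force: [0.7, -0.7, -0.1]
width: 0.0369
```

move_arm --deltas '[{"tx": 0, "ty": 0, "tz": -0.04, "wx": 0, "wy": 0, "wz": 0}, {"tx": 0, "ty": 0, "tz": -0.07, "wx": 0, "wy": 0, "wz": 0}, {"tx": 0, "ty": 0, "tz": -0.09, "wx": 0, "wy": 0, "wz": 0}, {"tx": 0, "ty": 0, "tz": -0.09, "wx": 0, "wy": 0, "wz": 0}, {"tx": 0, "ty": 0, "tz": -0.06, "wx": 0, "wy": 0, "wz": 0}, {"tx": 0, "ty": 0, "tz": 0, "wx": 0, "wy": 0, "wz": 0}]'

```text
clock: 13.72
ee_pos: [0.4786, -0.1547, 0.1498]
eef_rot: [0.717, 0.697, 0.001, 0.002]
ft_force: [-0.4, -0.3, 0.6]
width: 0.0371
```

Run:
```python
from h import *
t=shot('scene','s6.png')[150:290,180:350,::-1]; cv2.imwrite('pics/s6c.png',cv2.resize(t,None,fx=4,fy=4,interpolation=cv2.INTER_CUBIC))
t=cv2.imread('pics/top0.png')[195:275,310:470]; cv2.imwrite('pics/t6c.png',cv2.resize(t,None,fx=5,fy=5,interpolation=cv2.INTER_CUBIC))
# right-of-drawer things from first top view
for p in[(376,240),(428,234),(379,209),(400,215),(336,236)]: print(p,ray('top',*p,.01).round(3))
```

```text
(376, 240) [ 0.503 -0.435  0.01 ]
(428, 234) [ 0.517 -0.583  0.01 ]
(379, 209) [ 0.592 -0.447  0.01 ]
(400, 215) [ 0.573 -0.506  0.01 ]
(336, 236) [ 0.517 -0.322  0.01 ]
```

View pics/s6c.png

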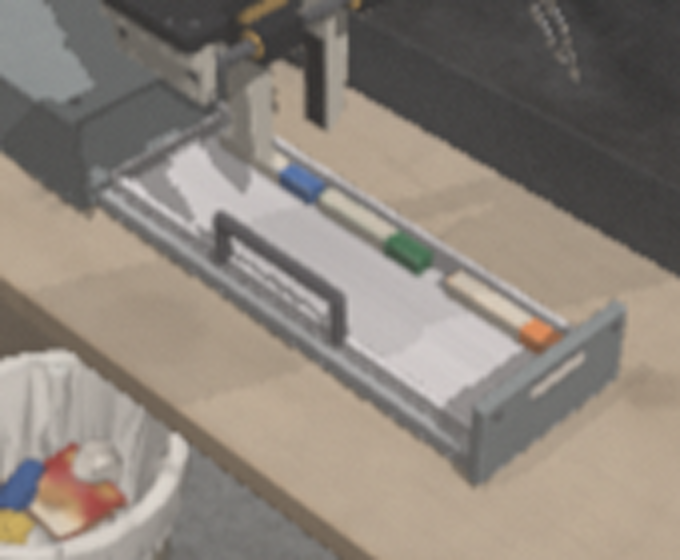

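View pics/t6c.png

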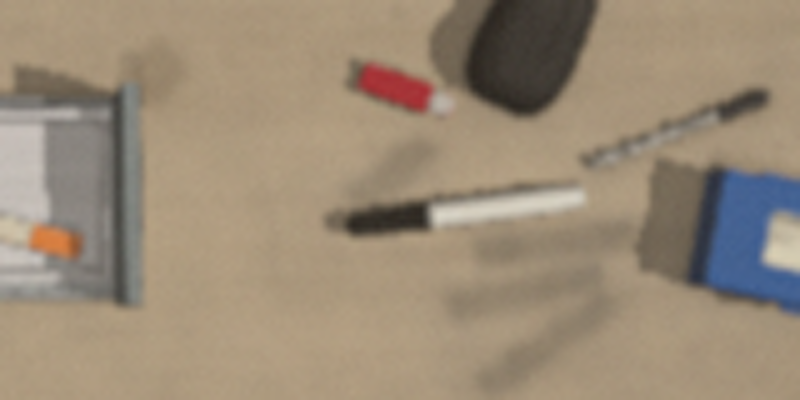

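The tray has been let go and lies flat, with the tubes in one row and the front panel in the clear. The pen and USB stick begin at y = -0.435. I'll go down at y = -0.355 with the fingers shut.

move_arm --deltas '[{"tx": -0.11, "ty": 0.027, "tz": 0, "wx": 0, "wy": 0, "wz": 0}, {"tx": -0.11, "ty": 0.027, "tz": 0, "wx": 0, "wy": 0, "wz": 0}, {"tx": -0.11, "ty": 0.027, "tz": 0, "wx": 0, "wy": 0, "wz": 0}, {"tx": -0.11, "ty": 0.027, "tz": 0, "wx": 0, "wy": 0, "wz": 0}, {"tx": -0.11, "ty": 0.027, "tz": 0, "wx": 0, "wy": 0, "wz": 0}, {"tx": -0.11, "ty": 0.027, "tz": 0, "wx": 0, "wy": 0, "wz": 0}, {"tx": 0, "ty": 0, "tz": 0, "wx": 0, "wy": 0, "wz": 0}, {"tx": 0, "ty": 0, "tz": 0.08, "wx": 0, "wy": 0, "wz": 0}, {"tx": 0, "ty": 0, "tz": 0.08, "wx": 0, "wy": 0, "wz": 0}, {"tx": 0, "ty": 0, "tz": 0.08, "wx": 0, "wy": 0, "wz": 0}, {"tx": 0, "ty": 0, "tz": 0.08, "wx": 0, "wy": 0, "wz": 0}, {"tx": 0, "ty": 0, "tz": 0.08, "wx": 0, "wy": 0, "wz": 0}, {"tx": 0, "ty": 0, "tz": 0, "wx": 0, "wy": 0, "wz": 0}]' --gripper 1

```text
clock: 15.4
ee_pos: [0.5182, -0.3506, 0.0243]
eef_rot: [0.717, 0.698, -0.0, -0.003]
ft_force: [0.4, 0.0, -0.3]
width: 0.0003
```

Run:
```python
from h import *
t=shot('scene','s7.png')[120:330,180:460,::-1]; cv2.imwrite('pics/s7c.png',cv2.resize(t,None,fx=2.5,fy=2.5,interpolation=cv2.INTER_CUBIC))
o=manip.observe();print(R.from_quat(o['eef_rot']).as_matrix().round(3))
```

```text
[[ 0.027  1.    -0.003]
 [ 1.    -0.027  0.003]
 [ 0.002 -0.003 -1.   ]]
```

View pics/s7c.png

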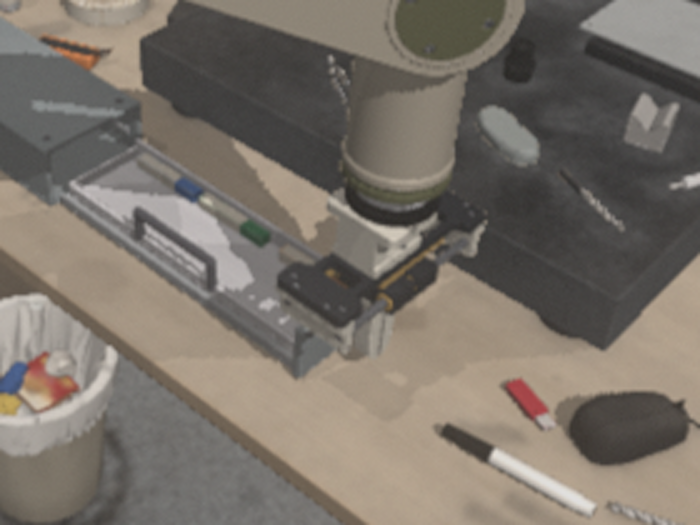

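move_arm --deltas '[{"tx": 0, "ty": 0, "tz": -0.02, "wx": 0, "wy": 0, "wz": 0}, {"tx": 0.012, "ty": 0, "tz": 0, "wx": 0, "wy": 0, "wz": 0}, {"tx": 0.012, "ty": 0, "tz": 0, "wx": 0, "wy": 0, "wz": 0}, {"tx": 0.012, "ty": 0, "tz": 0, "wx": 0, "wy": 0, "wz": 0}, {"tx": 0.012, "ty": 0, "tz": 0, "wx": 0, "wy": 0, "wz": 0}, {"tx": 0.01, "ty": 0, "tz": 0, "wx": 0, "wy": 0, "wz": 0}, {"tx": 0.008, "ty": 0, "tz": 0, "wx": 0, "wy": 0, "wz": 0}, {"tx": 0.008, "ty": 0, "tz": 0, "wx": 0, "wy": 0, "wz": 0}, {"tx": 0.008, "ty": 0, "tz": 0, "wx": 0, "wy": 0, "wz": 0}, {"tx": 0.008, "ty": 0, "tz": 0, "wx": 0, "wy": 0, "wz": 0}]'

```text
clock: 16.7
ee_pos: [0.5213, -0.3268, 0.0339]
eef_rot: [0.717, 0.697, -0.0, 0.0]
ft_force: [0.3, -3.3, -0.8]
width: 0.0003
```

There's contact at 3.3 N, which matches the drawer's friction. I'll push at about 0.1 m/s with a gentle ramp.

move_arm --deltas '[{"tx": 0.012, "ty": 0, "tz": 0, "wx": 0, "wy": 0, "wz": 0}, {"tx": 0.018, "ty": 0, "tz": 0, "wx": 0, "wy": 0, "wz": 0}, {"tx": 0.025, "ty": 0, "tz": 0, "wx": 0, "wy": 0, "wz": 0}, {"tx": 0.032, "ty": 0, "tz": 0, "wx": 0, "wy": 0, "wz": 0}, {"tx": 0.04, "ty": 0, "tz": 0, "wx": 0, "wy": 0, "wz": 0}, {"tx": 0.04, "ty": 0, "tz": 0, "wx": 0, "wy": 0, "wz": 0}, {"tx": 0.04, "ty": 0, "tz": 0, "wx": 0, "wy": 0, "wz": 0}, {"tx": 0.04, "ty": 0, "tz": 0, "wx": 0, "wy": 0, "wz": 0}, {"tx": 0.04, "ty": 0, "tz": 0, "wx": 0, "wy": 0, "wz": 0}, {"tx": 0.04, "ty": 0, "tz": 0, "wx": 0, "wy": 0, "wz": 0}, {"tx": 0.035, "ty": 0, "tz": 0, "wx": 0, "wy": 0, "wz": 0}, {"tx": 0.028, "ty": 0, "tz": 0, "wx": 0, "wy": 0, "wz": 0}, {"tx": 0.02, "ty": 0, "tz": 0, "wx": 0, "wy": 0, "wz": 0}, {"tx": 0.012, "ty": 0, "tz": 0, "wx": 0, "wy": 0, "wz": 0}, {"tx": 0.006, "ty": 0, "tz": 0, "wx": 0, "wy": 0, "wz": 0}]'

```text
clock: 18.58
ee_pos: [0.5249, -0.198, 0.0338]
eef_rot: [0.717, 0.697, 0.0, 0.0]
ft_force: [-1.1, -2.8, -0.9]
width: 0.0005
```

Run:
```python
from h import *
t=shot('scene','s8.png')[120:330,100:380,::-1]; cv2.imwrite('pics/s8c.png',cv2.resize(t,None,fx=2.5,fy=2.5,interpolation=cv2.INTER_CUBIC))
```

```text
(no output)
```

View pics/s8c.png

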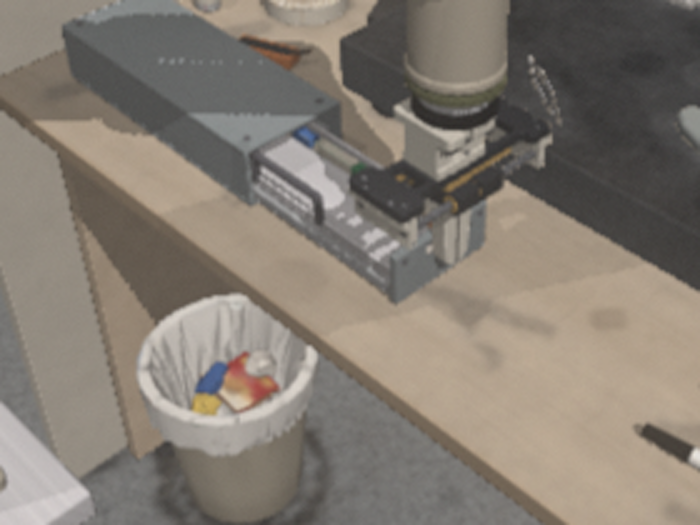

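The drawer is sliding in smoothly with the row intact. Next is most of the remaining stroke.

move_arm --deltas '[{"tx": 0.012, "ty": 0, "tz": 0, "wx": 0, "wy": 0, "wz": 0}, {"tx": 0.02, "ty": 0, "tz": 0, "wx": 0, "wy": 0, "wz": 0}, {"tx": 0.03, "ty": 0, "tz": 0, "wx": 0, "wy": 0, "wz": 0}, {"tx": 0.04, "ty": 0, "tz": 0, "wx": 0, "wy": 0, "wz": 0}, {"tx": 0.04, "ty": 0, "tz": 0, "wx": 0, "wy": 0, "wz": 0}, {"tx": 0.04, "ty": 0, "tz": 0, "wx": 0, "wy": 0, "wz": 0}, {"tx": 0.04, "ty": 0, "tz": 0, "wx": 0, "wy": 0, "wz": 0}, {"tx": 0.04, "ty": 0, "tz": 0, "wx": 0, "wy": 0, "wz": 0}, {"tx": 0.04, "ty": 0, "tz": 0, "wx": 0, "wy": 0, "wz": 0}, {"tx": 0.04, "ty": 0, "tz": 0, "wx": 0, "wy": 0, "wz": 0}, {"tx": 0.04, "ty": 0, "tz": 0, "wx": 0, "wy": 0, "wz": 0}, {"tx": 0.04, "ty": 0, "tz": 0, "wx": 0, "wy": 0, "wz": 0}, {"tx": 0.04, "ty": 0, "tz": 0, "wx": 0, "wy": 0, "wz": 0}, {"tx": 0.04, "ty": 0, "tz": 0, "wx": 0, "wy": 0, "wz": 0}, {"tx": 0.035, "ty": 0, "tz": 0, "wx": 0, "wy": 0, "wz": 0}, {"tx": 0.028, "ty": 0, "tz": 0, "wx": 0, "wy": 0, "wz": 0}, {"tx": 0.02, "ty": 0, "tz": 0, "wx": 0, "wy": 0, "wz": 0}, {"tx": 0.012, "ty": 0, "tz": 0, "wx": 0, "wy": 0, "wz": 0}]'

```text
clock: 20.88
ee_pos: [0.5298, -0.0188, 0.0338]
eef_rot: [0.717, 0.697, -0.0, 0.0]
ft_force: [-2.1, -3.1, -0.8]
width: 0.0004
```

move_arm --deltas '[{"tx": 0.01, "ty": 0, "tz": 0, "wx": 0, "wy": 0, "wz": 0}, {"tx": 0.01, "ty": 0, "tz": 0, "wx": 0, "wy": 0, "wz": 0}, {"tx": 0.01, "ty": 0, "tz": 0, "wx": 0, "wy": 0, "wz": 0}, {"tx": 0.01, "ty": 0, "tz": 0, "wx": 0, "wy": 0, "wz": 0}, {"tx": 0.01, "ty": 0, "tz": 0, "wx": 0, "wy": 0, "wz": 0}, {"tx": 0.008, "ty": 0, "tz": 0, "wx": 0, "wy": 0, "wz": 0}]'

```text
clock: 21.62
ee_pos: [0.5302, -0.0015, 0.0338]
eef_rot: [0.717, 0.697, 0.0, 0.0]
ft_force: [-2.1, -2.0, 0.1]
width: 0.0006
```

Now I'll creep forward in small steps to find the stop.

move_arm --deltas '[{"tx": 0.008, "ty": 0, "tz": 0, "wx": 0, "wy": 0, "wz": 0}, {"tx": 0.008, "ty": 0, "tz": 0, "wx": 0, "wy": 0, "wz": 0}, {"tx": 0.008, "ty": 0, "tz": 0, "wx": 0, "wy": 0, "wz": 0}, {"tx": 0.008, "ty": 0, "tz": 0, "wx": 0, "wy": 0, "wz": 0}]'

```text
clock: 22.12
ee_pos: [0.5304, 0.008, 0.0338]
eef_rot: [0.717, 0.697, -0.0, -0.0]
ft_force: [-2.3, -3.1, -0.6]
width: 0.0007
```

Run:
```python
from h import *
t=shot('scene','s9.png')[100:240,110:290,::-1]; cv2.imwrite('pics/s9c.png',cv2.resize(t,None,fx=4,fy=4,interpolation=cv2.INTER_CUBIC))
```

```text
(no output)
```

View pics/s9c.png

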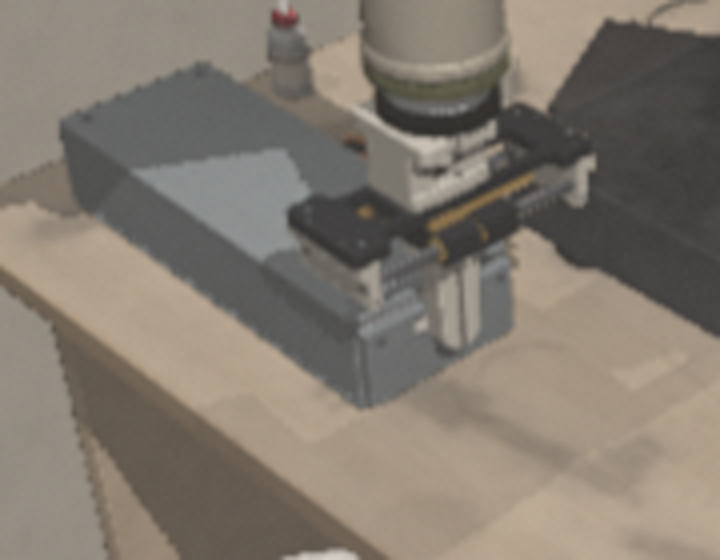

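move_arm --deltas '[{"tx": 0.006, "ty": 0, "tz": 0, "wx": 0, "wy": 0, "wz": 0}, {"tx": 0.006, "ty": 0, "tz": 0, "wx": 0, "wy": 0, "wz": 0}, {"tx": 0.006, "ty": 0, "tz": 0, "wx": 0, "wy": 0, "wz": 0}]'

```text
clock: 22.55
ee_pos: [0.5307, 0.0134, 0.0339]
eef_rot: [0.717, 0.697, 0.0, 0.0]
ft_force: [-2.1, -1.5, -0.7]
width: 0.0005
```

move_arm --deltas '[{"tx": 0.006, "ty": 0, "tz": 0, "wx": 0, "wy": 0, "wz": 0}, {"tx": 0.006, "ty": 0, "tz": 0, "wx": 0, "wy": 0, "wz": 0}]'

```text
clock: 22.8
ee_pos: [0.5308, 0.017, 0.0339]
eef_rot: [0.717, 0.697, 0.0, 0.0]
ft_force: [-2.1, -1.5, -0.0]
width: 0.0006
```

move_arm --deltas '[{"tx": 0.005, "ty": 0, "tz": 0, "wx": 0, "wy": 0, "wz": 0}, {"tx": 0.005, "ty": 0, "tz": 0, "wx": 0, "wy": 0, "wz": 0}]'

```text
clock: 23.05
ee_pos: [0.5308, 0.0173, 0.0339]
eef_rot: [0.717, 0.697, -0.002, 0.002]
ft_force: [-3.2, -20.3, 0.6]
width: 0.0002
```

move_arm --deltas '[{"tx": 0.005, "ty": 0, "tz": 0, "wx": 0, "wy": 0, "wz": 0}, {"tx": 0.005, "ty": 0, "tz": 0, "wx": 0, "wy": 0, "wz": 0}]'

```text
clock: 23.3
ee_pos: [0.5308, 0.0173, 0.034]
eef_rot: [0.717, 0.697, -0.003, 0.003]
ft_force: [-4.7, -35.4, 1.0]
width: 0.0006
```

The stop is at y = 0.0173: the TCP no longer moves and the force rises sharply. I'll back off and lift clear.

move_arm --deltas '[{"tx": -0.02, "ty": 0, "tz": 0, "wx": 0, "wy": 0, "wz": 0}, {"tx": -0.05, "ty": 0, "tz": 0, "wx": 0, "wy": 0, "wz": 0}, {"tx": -0.08, "ty": 0, "tz": 0, "wx": 0, "wy": 0, "wz": 0}, {"tx": -0.1, "ty": 0, "tz": 0, "wx": 0, "wy": 0, "wz": 0}, {"tx": -0.08, "ty": 0, "tz": 0, "wx": 0, "wy": 0, "wz": 0}, {"tx": 0, "ty": 0, "tz": -0.08, "wx": 0, "wy": 0, "wz": 0}, {"tx": 0, "ty": 0, "tz": -0.1, "wx": 0, "wy": 0, "wz": 0}, {"tx": -0.1, "ty": 0, "tz": -0.1, "wx": 0, "wy": 0, "wz": 0}, {"tx": -0.1, "ty": 0, "tz": -0.1, "wx": 0, "wy": 0, "wz": 0}, {"tx": -0.1, "ty": 0, "tz": 0, "wx": 0, "wy": 0, "wz": 0}, {"tx": 0, "ty": 0, "tz": 0, "wx": 0, "wy": 0, "wz": 0}, {"tx": 0, "ty": 0, "tz": 0, "wx": 0, "wy": 0, "wz": 0}]'

```text
clock: 24.8
ee_pos: [0.5255, -0.1656, 0.1474]
eef_rot: [0.717, 0.697, 0.0, -0.0]
ft_force: [0.4, -0.0, -0.2]
width: 0.0004
```

Run:
```python
from h import *
t=shot('scene','s10.png')[100:240,110:290,::-1]; cv2.imwrite('pics/s10c.png',cv2.resize(t,None,fx=4,fy=4,interpolation=cv2.INTER_CUBIC))
t=shot('top','t10.png'); a=cv2.imread('pics/top0.png')[:,:,::-1]
for b in [(120,160,175,205),(370,470,200,250)]: print(np.abs(t[b[2]:b[3],b[0]:b[1]].astype(int)-a[b[2]:b[3],b[0]:b[1]]).mean())
```

```text
33.910833333333336
3.0858666666666665
```

View pics/s10c.png

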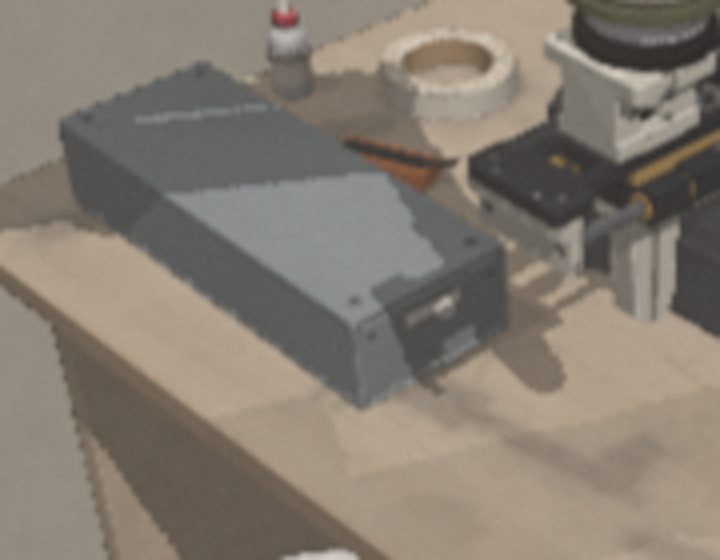

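View pics/t10.png

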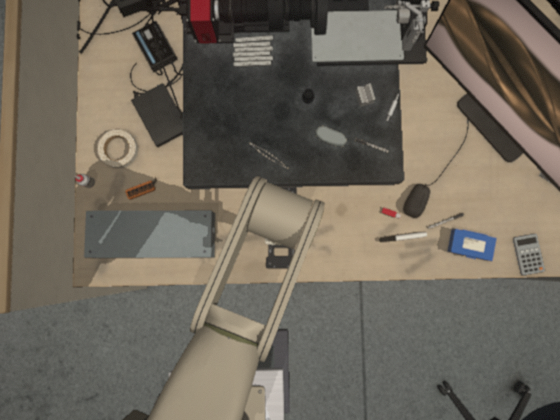

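The panel is flush with the housing. The hex keys (140,189), pen and USB stick are where they were; the difference in the hex-key patch comes from the arm's shadow. I'll hand the job in.

```bash
python3 -c "
from workcell import manip
print(manip.close_job())"
```

```text
the job is handed in; nothing more can be done
None
```

I tipped the tray by its bar to about 0.55 rad, and all three tubes slid into one row along the fence. I let it down slowly under grip, released the bar and pushed the drawer in until it met its stop. The job was handed in at about 25 s of the 58 s allowed.

**Checks that passed**
- **Tubes:** The pictures showed the three tubes flush in a row after I let go of the tray. About a third of the way into the push the row still looked straight, though the gripper hid the orange tube.
- **Drawer:** It stopped dead at tool position y = 0.0173, and the picture shows its front panel flush with the housing. The push on the stop peaked at a reading of about 35 N, made with the fingertips only.
- **Bystanders:** The pen and USB stick area was unchanged between the first and last top views.

**Checks that were incomplete or disagreed**
- **Tubes after closing:** They could not be seen once the drawer was inside the housing, so the final row is inferred from the slow, even push (about 0.1 m/s or less).
- **Hex keys:** The pixel comparison differed strongly in their patch. I put this down to the arm's shadow, because by eye they are in the same place.

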